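# Dock a print unit and hold the service key in its slot

### The arm

A 6-joint arm with a two-finger parallel gripper is mounted at the origin on the work surface. World frame = base frame: x ahead of the robot, y to its left, z up, the work surface at z = 0. Lengths are in mm, angles in rad, forces in N, time in s.
With the tool pointing down it reaches from about 375 to 925 mm from the base axis. Payload 5.7 kg.
Tool frame: the origin (TCP) lies on the mounting face of the last link; the fingertips stand 173 mm ahead of it and the grasp point (between the pads) lies 155 mm ahead of it (bot.tip_extent is the distance from the TCP to the fingertips, in mm); z points along the fingers, y is the line along which they close (so a half turn about z gives the same grasp; the last joint's range is limited). The gripper opens to 85 mm and grips with 20 to 120 N. Pads are 22 mm wide; open, the fingers measure 114 mm over their backs; the gripper's body (76 mm by 85 mm) begins 54 mm behind the grasp point. The pads swing forward as they close: fully open they stand 13 mm farther back than shut.
Start: joints at [1.119, 0.359, 1.51, -0, 1.272, -0.115], TCP at [198.281, 566.277, 404.667] pointing down, gripper open.
Joint ranges: [-2.97, 2.97], [-1.01, 2.36], [0.21, 2.38], [-0.96, 4.11], [0.2, 2.71], [-2.98, 2.98]. Speed limits (rad/s): [2.39, 2.39, 3.14, 3.14, 3.14, 3.14].

### API

Orientations are given as a 3x3 rotation matrix whose columns are the frame's x, y, z axes.
In Python, from workcell import bot, camera, hand_in gives the robot as it stands.
- The arm moves only by the tool carry_out, never from a script. Its argument "plan" is a list of rows, each a list of 4 numbers: the shift along the tool's x, y, z in m, then the turn about the tool's z in rad. A call has 1 to 12 rows; each row is the pose to reach, as a shift and turn from the pose commanded when the call began, along the tool's axes at that moment; what a row does not reach only later rows make up. A row lasts 1/8 s, in which the tool goes at most 62.5 mm and 10.7 degrees, less where a joint would pass 70% of its speed; a pose out of reach is approached as far as the arm can. A call with a gripper value outside its range is refused whole. "gripper" is the closure, from 0 (fully open) to 1 (shut), set as the call begins (left out, the last holds). The fingers move at their own pace and stop on an object; "squeeze" is the grip in N (left out, the last holds). Time passes only in rows, so rows that repeat a pose let the fingers close. It gives the time, the measured TCP pose, the force, the opening and the grip force at its end, in the units of the state.
- bot.get_obs(): the state, without advancing time (a new reading comes with each control period).
- camera(name): name is "scene" or "top"; returns a dict with "pixels" (480x640x3 uint8, red, green, blue), "fx", "fy", "cx", "cy" (pixels), "position" and "attitude" of the camera in the world. Camera axes: x right, y down, z forward; pixel columns grow to the right and rows downward; lengths in mm; the calibration is good to about 2 mm. A picture is of the moment at which its call begins. There is no depth.
- hand_in(): hands the job in; it is judged then, once.
The state is a dict: "time": time; "joint_pos": joint angles; "joint_vel": joint speeds; "tau": joint torques, N m; "position": TCP position; "tool_rot": TCP orientation; "force": force on the tool from outside, world axes, zero at the start; "torque": the same for the moment, N m; "grip_width": finger opening in mm; "grasp_force": force on a finger pad.
Only numpy, scipy, OpenCV 4.12 (cv2) and the standard library are available. Lean on these libraries where they do the work, as an engineer would, in place of code of your own. Each camera call takes 0.05 s, during which the arm holds its last target. There are 200 camera calls.

### The job

On the printer repair bench, slide the white print unit over the table until its back sits square against the front of the blue contact block, centred on it. Then take the orange service key out of its grey stand, pass its steel tongue down through the slot in the unit's top until the orange handle sits on the top, and finish while still gripping the handle and holding the key fully down against the spring inside. Leave the unit docked and do not disturb the red cup, the ink bottle or the screwdriver.

Things in the scene. Friction and masses are not known exactly. Their poses are not given: they have to be found in the camera images.
- unit: Loose white print unit, a box 110 (x) x 140 (y) x 70 (z) mm, about 0.55 kg (hollow); stands on the table and takes about 4 to 11 N to slide. Origin at the centre of its underside; its +x side is its back, with two brass pads, and faces the block; its -x side (grey strip) faces the robot. The top is flat, with four coloured ink stripes on the -y half and a slot between two orange bars on the +y half.
- unit_back (a point): Centre of the unit's back face (55 mm along the unit's x from its origin), 30 mm above its underside; axes as the unit's.
- slot (a point): Centre of the slot's mouth in the unit's top face, at unit (0, +25, 70) mm; axes as the unit's. The slot is 10 mm (unit x) by 32 mm (unit y) with a 1 mm chamfer, goes through the 12 mm thick top into a hollow; 30 mm below the top face waits the red spring switch.
- switch (a joint): Red spring switch inside the unit under the slot: 0 m at rest, growing as it is pressed down, at most 0.014. Pushes up with about 2.4 N at rest and 5.2 N at the end of travel, so it lifts the key out again if the key is let go. With the key fully down (handle on the unit's top) it reads about 0.010.
- block: Blue contact block fixed to the table, 40 (x) x 140 (y) x 50 (z) mm, two brass pads on its front. Origin at the centre of its underside; its front face looks along its own -x, roughly towards the robot.
- block_face (a point): Centre of the block's front face (20 mm along the block's -x from its origin), 30 mm above the table; axes as the block's.
- key: Service key, loose, about 90 g, standing upright in its stand. Steel tongue 8 (x) x 30 (y) mm and 40 mm long, below an orange handle block 18 (x) x 44 (y) x 50 (z) mm. Origin at the centre of the tongue's lower end; z up along the key, handle from z = 40 to 90 mm. The same after a half turn about z.
- key_grip (a point): Point to grip on the key: middle of the handle's width, 70 mm above the tongue's lower end (30 mm above the handle's underside); grip across the 18 mm (key x).
- stand: Grey stand fixed to the table, 56 (x) x 80 (y) x 50 (z) mm, with a vertical slot for the tongue, 11 x 33 mm, all the way through; the key's handle rests on its top. Origin at the centre of its underside. It may be on the left or on the right.
- cup: Bystander: red open plastic cup, 72 mm across, 60 mm tall, loose; origin at the centre of its underside. On the side where the stand is not.
- ink: Bystander: small white ink bottle with black cap, 44 mm across, 90 mm tall, loose; origin at the centre of its underside.
- driver: Bystander: screwdriver with red handle, 170 mm long, lying on the table, loose; it lies along its own x.
There are look-alikes about, which are no part of the job. What is shaped like the key but yellow is not meant. What is shaped like the unit but turquoise is not meant.

How it is judged:
By the outcome, as a careful person would: the job done as asked, in the order asked, and still so for the second after the job is handed in, while the arm keeps its last pose, push and grip.
It also fails if it takes over 58 s, if anything falls off the work surface, if the arm or the gripper's body presses on something with over 40 N, if the wrist force passes 120 N, or if a joint passes its speed limit or range.

## Working session

There is one attempt and no reset: what is moved stays moved. The work goes in short steps, Python scripts to look and compute and a tool call to move; the robot and the scene stay as the last step left them, time stands still between calls to the robot, and variables do not carry over. Pictures are saved under pics/ and viewed, at most 10 in all, crops included, and the job is handed in when it is done.

Besides the shell and the picture viewer there is one more tool, called after "Request:" as a command line: name --pt "numbers of a row" for each row, then --argument value for the rest. carry_out: Moves the arm, as the interface text tells. Its arguments: {"type":"object","properties":{"plan":{"type":"array"},"gripper":{"type":"number"},"squeeze":{"type":"number"}},"required":["plan"]}

```bash
mkdir -p pics; ls
python3 - <<'E'
from workcell import bot,camera
import cv2,numpy as np
for n in("top","scene"):
    c=camera(n); cv2.imwrite(f"pics/{n}0.png",c["pixels"][:,:,::-1]); print(n,{k:np.round(v,4).tolist() for k,v in c.items() if k!="pixels"})
o=bot.get_obs(); print(o["time"],np.round(o["tool_rot"],3).tolist(),o["position"],o["force"],o["grip_width"])
E
```

```text
pics
top {'fx': 477.8497, 'fy': 477.8497, 'cx': 317.7408, 'cy': 240.6071, 'position': [247.3262, -3.5297, 1250.2561], 'attitude': [[0.0218, -0.9826, 0.1844], [-0.9997, -0.0226, -0.0025], [0.0066, -0.1843, -0.9829]]}
scene {'fx': 495.0386, 'fy': 495.0386, 'cx': 325.6909, 'cy': 242.5538, 'position': [892.3635, -305.7932, 1010.9553], 'attitude': [[0.5642, 0.7208, -0.4028], [0.8256, -0.4878, 0.2836], [0.008, -0.4925, -0.8703]]}
0.1 [[-0.944, 0.33, -0.001], [0.33, 0.944, -0.002], [0.0, -0.002, -1.0]] [198.14959068 565.98449986 403.92600599] [0.08794059 0.1317786  0.54796697] 85.48062624072283
```

View pics/top0.png

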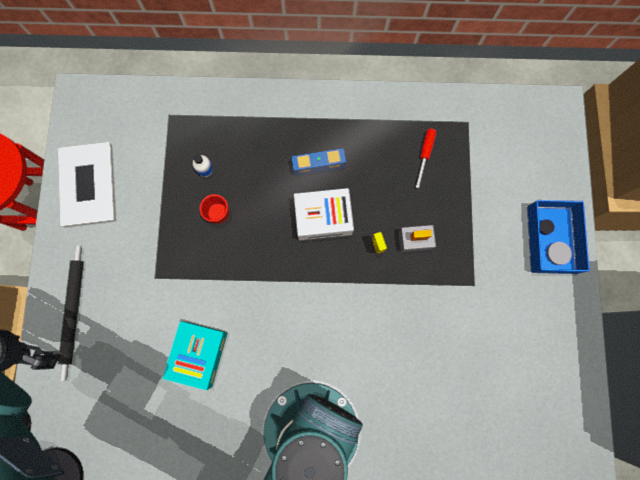

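View pics/scene0.png

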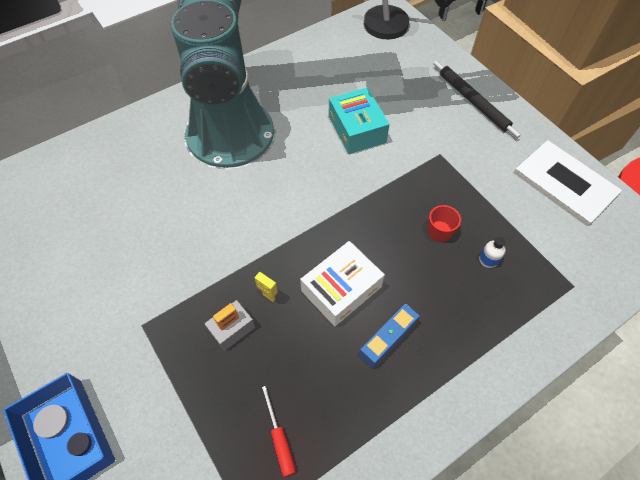

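Top view: white unit at (324,213), blue block at (319,160). There are two key-like objects: yellow at (379,242), standing alone, and orange at (422,235), in the grey stand. The orange one is the key, since both its colour and the stand match. There are also two unit-like boxes: turquoise at (197,355), and white at (324,213), which is the one meant. I'll confirm both in an enlarged crop.

```bash
cat > h.py <<'E'
from workcell import bot,camera
import cv2,numpy as np
def ray(c,p):
    d=np.array([(p[0]-c["cx"])/c["fx"],(p[1]-c["cy"])/c["fy"],1.])
    return np.array(c["position"]),np.array(c["attitude"])@d
def onz(c,p,z):
    o,d=ray(c,p); return o+d*(z-o[2])/d[2]
def proj(c,X):
    q=np.array(c["attitude"]).T@(np.array(X)-np.array(c["position"])); return np.array([c["fx"]*q[0]/q[2]+c["cx"],c["fy"]*q[1]/q[2]+c["cy"]])
def tri(c1,p1,c2,p2):
    A=[];b=[]
    for c,p in((c1,p1),(c2,p2)):
        o,d=ray(c,p); d=d/np.linalg.norm(d); P=np.eye(3)-np.outer(d,d); A.append(P); b.append(P@o)
    return np.linalg.lstsq(np.vstack(A),np.hstack(b),rcond=None)[0]
def hsv(c): return cv2.cvtColor(c["pixels"],cv2.COLOR_RGB2HSV)
def blob(m,box,k=0):
    """largest contour in box x0,y0,x1,y1 -> contour"""
    x0,y0,x1,y1=box; z=np.zeros(m.shape,np.uint8); z[y0:y1,x0:x1]=m[y0:y1,x0:x1]*255
    cs,_=cv2.findContours(z,cv2.RETR_EXTERNAL,cv2.CHAIN_APPROX_NONE)
    return max(cs,key=cv2.contourArea)
E
python3 - <<'E'
from h import *
c=camera("top"); s=camera("scene")
a=cv2.resize(c["pixels"][140:260,280:440],(800,600),interpolation=cv2.INTER_CUBIC)
b=cv2.resize(s["pixels"][230:370,190:430],(800,467),interpolation=cv2.INTER_CUBIC)
cv2.imwrite("pics/a.png",a[:,:,::-1]); cv2.imwrite("pics/b.png",b[:,:,::-1])
E
```

```text
(no output)
```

View pics/a.png

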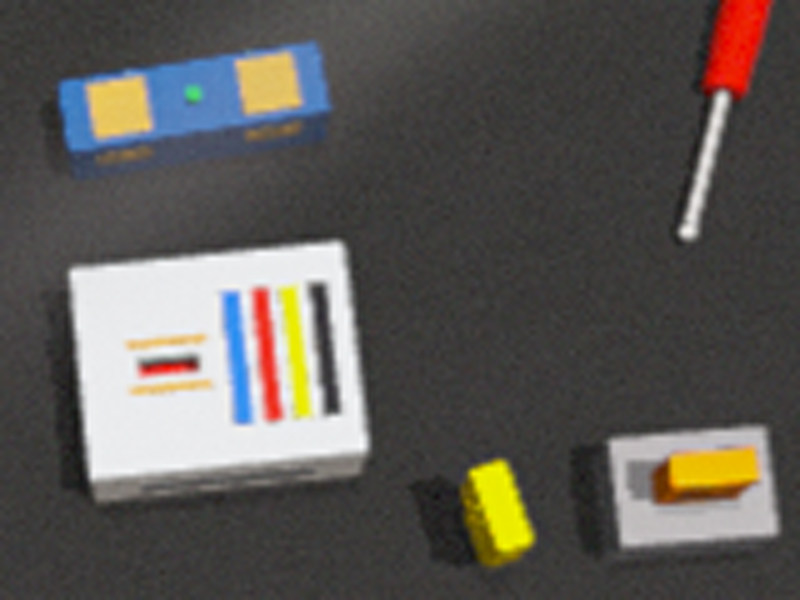

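View pics/b.png

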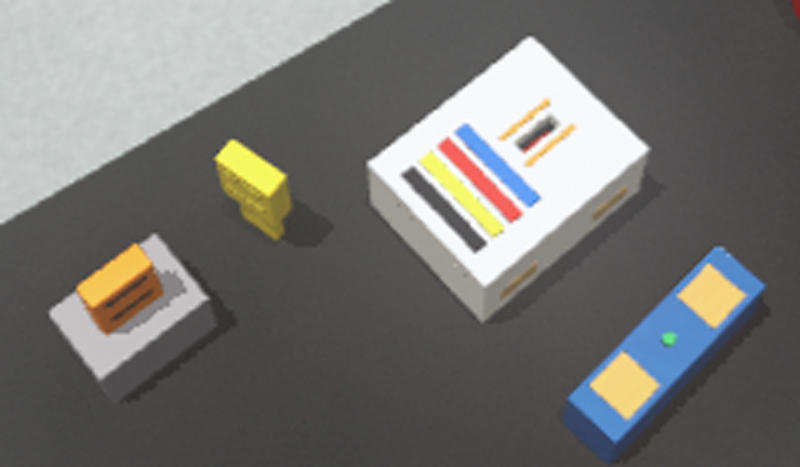

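The crops confirm the targets: the white unit with its slot at top px (313,213), the orange key standing in the grey stand at about (422,233), and the yellow look-alike free-standing at (379,242). Next I'll measure their poses.

```bash
cat >> h.py <<'E'
def rect(c,m,box,z):
    k=blob(m,box); P=np.array([onz(c,p[0],z)[:2] for p in cv2.convexHull(k)],np.float32)
    (x,y),(w,h),a=cv2.minAreaRect(P)
    if w>h: w,h,a=h,w,a-90   # h long side (object y); a = yaw deg
    return [round(float(v),1) for v in (x,y,w,h,(a+90)%180-90)]
def masks(c):
    H,S,V=cv2.split(hsv(c)); H=H.astype(int)
    R=dict(white=(V>200)&(S<40),blue=((H>95)&(H<125)&(S>110)&(V>130)),gold=((H>12)&(H<25)&(S>70)&(V>170)),orange=((H>=8)&(H<=22)&(S>190)),oranget=((H>=8)&(H<=22)&(S>190)&(V>225)),grey=(S<40)&(V>120))
    R["block"]=R["blue"]|R["gold"]
    return R
E
python3 - <<'E'
from h import *
c=camera("top"); s=camera("scene")
V=hsv(c)[:,:,2];S=hsv(c)
for n,p in dict(unittop=(300,220),unitside=(310,237),blktop=(318,163),blkside=(318,170),keytop=(424,233),keyside=(420,238),stand=(410,232),standside=(415,250)).items(): print(n,S[p[1],p[0]])
T=hsv(s)
for n,p in dict(unittop=(345,250),sideL=(312,292),sideR=(360,300),blktop=(395,326),blkend=(368,357),keytop=(226,313),keyside=(229,320),stand=(210,323),standside=(240,338)).items(): print("s",n,T[p[1],p[0]])
for n,cc,bu,bb,bk,bs in(("top",c,(285,180,362,245),(285,145,350,182),(405,222,440,245),(395,220,442,258)),("scene",s,(295,238,390,325),(355,300,425,370),(205,298,245,335),(200,295,256,350))):
    m=masks(cc)
    print(n,"unit",rect(cc,m["white"],bu,70),"block",rect(cc,m["block"],bb,50),"key",rect(cc,m["oranget"],bk,100),"stand",rect(cc,m["grey"]|m["orange"],bs,50))
E
```

```text
unittop [110   3 237]
unitside [30  6 89]
blktop [107 135 191]
blkside [110  66  93]
keytop [ 24 255 236]
keyside [ 15 255 106]
stand [170   5 143]
standside [170  21  72]
s unittop [105   4 251]
s sideL [ 15  12 166]
s sideR [ 23  15 139]
s blktop [106 145 204]
s blkend [110 132 120]
s keytop [ 22 165 245]
s keyside [ 12 170 135]
s stand [165   3 197]
s standside [ 0  7 69]
top unit [544.1, -18.1, 109.5, 139.1, 7.3] block [691.9, -3.1, 39.3, 139.4, 10.8] key [480.6, -268.4, 0.0, 2.5, 1.3] stand [488.2, -263.8, 57.5, 81.9, 6.2]Traceback (most recent call last):
  File "<stdin>", line 9, in <module>
  File "h.py", line 22, in rect
    k=blob(m,box); P=np.array([onz(c,p[0],z)[:2] for p in cv2.convexHull(k)],np.float32)
  File "h.py", line 20, in blob
    return max(cs,key=cv2.contourArea)
ValueError: max() iterable argument is empty
```

```bash
sed -i 's/(S>190)&(V>225)/(S>140)\&(V>205)/; s/orange=((H>=8)&(H<=22)&(S>190))/orange=((H>=8)\&(H<=26)\&(S>140))/; s/oranget=((H>=8)&(H<=22)/oranget=((H>=8)\&(H<=26)/' h.py
python3 - <<'E'
from h import *
c=camera("top"); s=camera("scene")
for n,cc,bu,bb,bk,bs in(("top",c,(285,180,362,245),(285,145,350,182),(405,222,440,245),(395,220,442,258)),("scene",s,(295,238,390,325),(355,300,425,370),(205,298,245,335),(200,295,256,350))):
    m=masks(cc)
    print(n,"unit",rect(cc,m["white"],bu,70),"block",rect(cc,m["block"],bb,50),"key",rect(cc,m["oranget"],bk,100),"stand",rect(cc,m["grey"]|m["orange"],bs,50))
E
```

```text
top unit [544.1, -18.1, 109.5, 139.1, 7.3] block [692.0, -3.0, 39.1, 139.3, 11.0] key [488.1, -263.4, 15.1, 42.1, 1.3] stand [488.2, -263.8, 57.5, 81.9, 6.2]
scene unit [544.0, -16.7, 110.1, 140.7, 7.2] block [692.2, -1.9, 39.5, 139.5, 11.0] key [488.4, -262.2, 16.6, 42.5, 6.6] stand [486.3, -262.2, 59.5, 81.3, 6.2]
```

```bash
cat >> h.py <<'E'
import json,sys,math
def cmd():
    try: return json.load(open("cmd.json"))   # x,y,z,angle of tool y (deg)
    except OSError: return [198.281,566.277,404.667,70.7]
def done(*row):
    """account for last row issued (m, m, m, rad)"""
    x,y,z,a=cmd(); t=math.radians(a); X=np.array([-math.sin(t)*-1*-1 if 0 else math.sin(t)*-1, math.cos(t)]); Y=np.array([math.cos(t),math.sin(t)])
    p=np.array([x,y])+1000*(row[0]*X+row[1]*Y)
    json.dump([p[0],p[1],z-1000*row[2],a-math.degrees(row[3])],open("cmd.json","w"))
    o=bot.get_obs(); R=np.array(o["tool_rot"])
    print("cmd",np.round(cmd(),1),"meas",np.round(o["position"],1),round(math.degrees(math.atan2(R[1,1],R[0,1])),2),"F",np.round(o["force"],1),"t",round(o["time"],2),"w",round(o["grip_width"],1))
def to(x,y,z,a):
    """print row reaching the pose from commanded one"""
    x0,y0,z0,a0=cmd(); t=math.radians(a0); X=np.array([-math.sin(t),math.cos(t)]); Y=np.array([math.cos(t),math.sin(t)]); d=np.array([x-x0,y-y0])/1000
    print([round(float(v),4) for v in (d@X,d@Y,(z0-z)/1000,-math.radians(a-a0))])
def off(p,yaw,dx,dy):
    t=math.radians(yaw); return np.array([p[0]+dx*math.cos(t)-dy*math.sin(t),p[1]+dx*math.sin(t)+dy*math.cos(t)])
E
sed -i 's/X=np.array(\[-math.sin(t)\*-1\*-1 if 0 else math.sin(t)\*-1, math.cos(t)\])/X=np.array([-math.sin(t),math.cos(t)])/' h.py
python3 - <<'E'
from h import *
done(0,0,0,0); print(bot.tip_extent, np.round(np.array(bot.get_obs()["tool_rot"])[:,0],3))
U=(544,-17.4)
p=off(U,7.25,-95,0); print(p); to(*p,300,97.25); to(*p,25+173,97.25)
E
```

```text
cmd [198.3 566.3 404.7  70.7] meas [198.3 566.2 404.5] 70.7 F [ 0.3  0.6 -1.4] t 0.4 w 85.4
173.4 [-0.944  0.33   0.   ]
[449.75952978 -29.38890207]
[-0.4342, -0.4791, 0.1047, -0.4634]
[-0.4342, -0.4791, 0.2067, -0.4634]
```

Request:
carry_out --pt "-0.4342 -0.4791 0.1047 -0.4634" --pt "-0.4342 -0.4791 0.1047 -0.4634" --pt "-0.4342 -0.4791 0.1047 -0.4634" --pt "-0.4342 -0.4791 0.1047 -0.4634" --pt "-0.4342 -0.4791 0.1047 -0.4634" --pt "-0.4342 -0.4791 0.1047 -0.4634" --pt "-0.4342 -0.4791 0.1047 -0.4634" --pt "-0.4342 -0.4791 0.1047 -0.4634" --pt "-0.4342 -0.4791 0.1047 -0.4634" --pt "-0.4342 -0.4791 0.1047 -0.4634" --pt "-0.4342 -0.4791 0.1047 -0.4634" --pt "-0.4342 -0.4791 0.1047 -0.4634" --gripper 0

```text
time: 1.9
position: [450.9, -31.4, 299.9]
tool_rot: [[-0.992, -0.123, 0.001], [-0.123, 0.992, -0.0], [-0.001, -0.001, -1.0]]
force: [-0.5, -0.1, -0.5]
grip_width: 85.5
grasp_force: 0.0
```

Run:
```python
from h import *
done(-.4342,-.4791,.1047,-.4634)
p=off((544,-17.4),7.25,-95,0); to(*p,198,97.25)
```

```text
cmd [449.7 -29.4 300.   97.3] meas [450.9 -31.4 299.9] 97.04 F [-0.5 -0.1 -0.5] t 1.9 w 85.5
[-0.0, 0.0, 0.102, 0.0]
```

Request:
carry_out --pt "0 0 0.055 0" --pt "0 0 0.11 0" --pt "0 0 0.11 0" --pt "-0.012 0 0.11 0" --pt "-0.02 0 0.11 0" --pt "-0.022 0 0.11 0" --pt "-0.024 0 0.11 0" --pt "-0.026 0 0.11 0" --pt "-0.028 0 0.11 0" --pt "-0.03 0 0.11 0" --pt "-0.03 0 0.11 0"

```text
time: 3.28
position: [479.0, -25.5, 189.7]
tool_rot: [[-0.992, -0.126, -0.002], [-0.126, 0.992, 0.0], [0.002, 0.0, -1.0]]
force: [-2.7, 0.5, -0.3]
grip_width: 85.1
grasp_force: 0.0
```

Run:
```python
from h import *
done(-.030,0,.110,0)
c=camera("top"); s=camera("scene")
print(rect(c,masks(c)["white"],(285,170,362,245),70),rect(s,masks(s)["white"],(295,238,390,325),70))
p=np.hstack([cv2.resize(c["pixels"][170:270,280:380],(400,400)),cv2.resize(s["pixels"][230:330,260:390],(400,308))[:308].repeat(1,0) if 0 else cv2.resize(s["pixels"][200:340,250:390],(400,400))])
cv2.imwrite("pics/push.png",p[:,:,::-1])
```

```text
cmd [479.5 -25.6 190.   97.3] meas [479.  -25.5 189.7] 97.26 F [-2.7  0.5 -0.3] t 3.27 w 85.1Traceback (most recent call last):
  File "<stdin>", line 4, in <module>
  File "h.py", line 22, in rect
    k=blob(m,box); P=np.array([onz(c,p[0],z)[:2] for p in cv2.convexHull(k)],np.float32)
  File "h.py", line 20, in blob
    return max(cs,key=cv2.contourArea)
ValueError: max() iterable argument is empty
```

Run:
```python
from h import *
a=np.array([544,-17.4,7.25]); g=off((692.1,-2.5),11,-75,0); b=np.array([g[0],g[1],11]); g2=off(g,11,-6,0); b2=np.array([*g2,11])
print(b)
for f in np.linspace(1/10,1,10):
    u=a+(b2-a)*f; to(*off(u,u[2],-65,0),190,90+u[2])
```

```text
[618.47796124 -16.81067465  11.        ]
[-0.0068, -0.0013, -0.0, -0.0065]
[-0.0136, -0.0027, -0.0, -0.0131]
[-0.0204, -0.004, -0.0, -0.0196]
[-0.0272, -0.0054, -0.0, -0.0262]
[-0.0341, -0.0067, -0.0, -0.0327]
[-0.0409, -0.0081, -0.0, -0.0393]
[-0.0477, -0.0094, -0.0, -0.0458]
[-0.0545, -0.0108, -0.0, -0.0523]
[-0.0613, -0.0121, -0.0, -0.0589]
[-0.0681, -0.0134, -0.0, -0.0654]
```

Request:
carry_out --pt "-0.0068 -0.0013 0 -0.0065" --pt "-0.0136 -0.0027 0 -0.0131" --pt "-0.0204 -0.004 0 -0.0196" --pt "-0.0272 -0.0054 0 -0.0262" --pt "-0.0341 -0.0067 0 -0.0327" --pt "-0.0409 -0.0081 0 -0.0393" --pt "-0.0477 -0.0094 0 -0.0458" --pt "-0.0545 -0.0108 0 -0.0523" --pt "-0.0613 -0.0121 0 -0.0589" --pt "-0.0681 -0.0134 0 -0.0654" --pt "-0.0681 -0.0134 0 -0.0654"

```text
time: 4.75
position: [550.1, -30.5, 190.2]
tool_rot: [[-0.982, -0.191, 0.002], [-0.191, 0.982, -0.0], [-0.002, -0.001, -1.0]]
force: [0.2, 0.6, 0.4]
grip_width: 85.4
grasp_force: 0.0
```

Run:
```python
from h import *
done(-.0681,-.0134,0,-.0654)
c=camera("top"); s=camera("scene")
p=np.hstack([cv2.resize(c["pixels"][130:270,260:400],(400,400)),cv2.resize(s["pixels"][230:370,300:440],(400,400))])
cv2.imwrite("pics/push.png",p[:,:,::-1])
print(rect(s,masks(s)["white"],(300,238,410,345),70))
```

```text
cmd [548.7 -30.3 190.  101. ] meas [550.1 -30.5 190.2] 101.0 F [0.2 0.6 0.4] t 4.75 w 85.4
[617.3, -17.0, 109.0, 139.9, 11.0]
```

View pics/push.png

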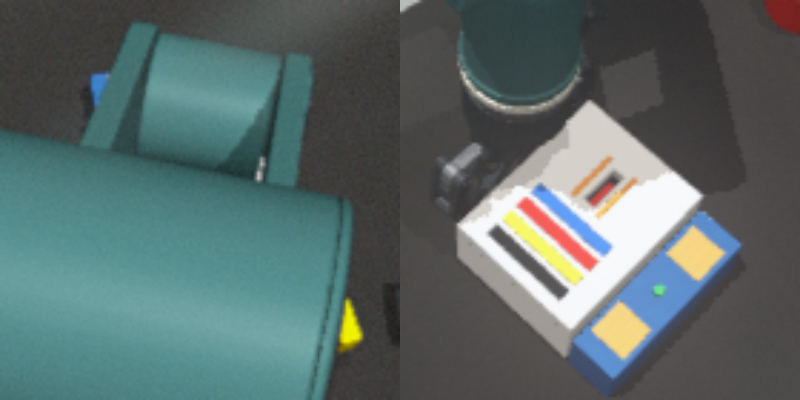

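The unit (right half, top centre around (585,230)) sits flush or nearly flush with the block, and the wrist shows no push. I'll nudge it home gently.

Request:
carry_out --pt "-0.003 0 0 0" --pt "-0.005 0 0 0" --pt "-0.006 0 0 0" --pt "-0.007 0 0 0" --pt "-0.007 0 0 0"

```text
time: 5.48
position: [552.9, -28.8, 189.2]
tool_rot: [[-0.982, -0.19, -0.007], [-0.19, 0.982, 0.001], [0.007, 0.002, -1.0]]
force: [-8.5, -2.3, 1.9]
grip_width: 85.4
grasp_force: 0.0
```

Request:
carry_out --pt "-0.001 0 0 0" --pt "-0.003 0 0 0" --pt "-0.004 0 0 0" --pt "-0.004 0 0 0"

```text
time: 5.98
position: [553.7, -27.8, 188.1]
tool_rot: [[-0.982, -0.19, -0.015], [-0.19, 0.982, 0.002], [0.015, 0.004, -1.0]]
force: [-15.6, -4.1, 3.9]
grip_width: 85.6
grasp_force: 0.0
```

Run:
```python
from h import *
done(-.007,0,0,0);done(-.004,0,0,0)
s=camera("scene");m=masks(s)
print(rect(s,m["white"],(300,238,410,345),70),rect(s,m["block"],(355,290,425,370),50))
```

```text
cmd [555.6 -29.  190.  101. ] meas [553.7 -27.8 188.1] 100.95 F [-15.6  -4.1   3.9] t 5.97 w 85.6
cmd [559.5 -28.2 190.  101. ] meas [553.7 -27.8 188.1] 100.95 F [-15.6  -4.1   3.9] t 5.97 w 85.6
[619.2, -16.7, 109.1, 139.7, 11.2] [693.0, -1.9, 38.3, 139.3, 11.0]
```

Run:
```python
from h import *
to(488.2,-263,310,6)
```

```text
[0.1148, -0.2169, -0.12, 1.658]
```

Request:
carry_out --pt "0.035 0 0 0" --pt "0.04 0 -0.06 0" --pt "0.06 -0.02 -0.12 0.18" --pt "0.08 -0.07 -0.12 0.36" --pt "0.1 -0.12 -0.12 0.54" --pt "0.1148 -0.17 -0.12 0.72" --pt "0.1148 -0.2169 -0.12 0.9" --pt "0.1148 -0.2169 -0.12 1.08" --pt "0.1148 -0.2169 -0.12 1.26" --pt "0.1148 -0.2169 -0.12 1.44" --pt "0.1148 -0.2169 -0.12 1.6" --pt "0.1148 -0.2169 -0.12 1.658" --gripper 0

```text
time: 7.52
position: [488.6, -263.2, 310.2]
tool_rot: [[-0.101, 0.995, 0.001], [0.995, 0.101, -0.001], [-0.001, 0.001, -1.0]]
force: [0.1, -0.1, -0.3]
grip_width: 85.6
grasp_force: 0.0
```

Run:
```python
from h import *
done(.1148,-.2169,-.12,1.658)
c=camera("top");s=camera("scene");m=masks(s);n=masks(c)
print(rect(s,m["white"],(300,238,410,345),70),rect(s,m["block"],(355,290,425,370),50))
print(rect(c,n["white"],(285,165,362,230),70),rect(c,n["block"],(285,145,350,182),50))
p=np.hstack([cv2.resize(c["pixels"][130:270,310:450],(400,400)),cv2.resize(s["pixels"][230:390,180:340],(400,400))])
cv2.imwrite("pics/g.png",p[:,:,::-1])
```

```text
cmd [ 488.2 -263.   310.     6. ] meas [ 488.6 -263.2  310.2] 5.83 F [ 0.1 -0.1 -0.3] t 7.53 w 85.6
[618.4, -16.4, 109.9, 140.7, 10.8] [693.1, -2.1, 38.4, 138.9, 11.0]
[618.8, -18.1, 110.1, 139.8, 11.1] [696.4, 0.6, 28.7, 53.6, 11.3]
```

View pics/g.png

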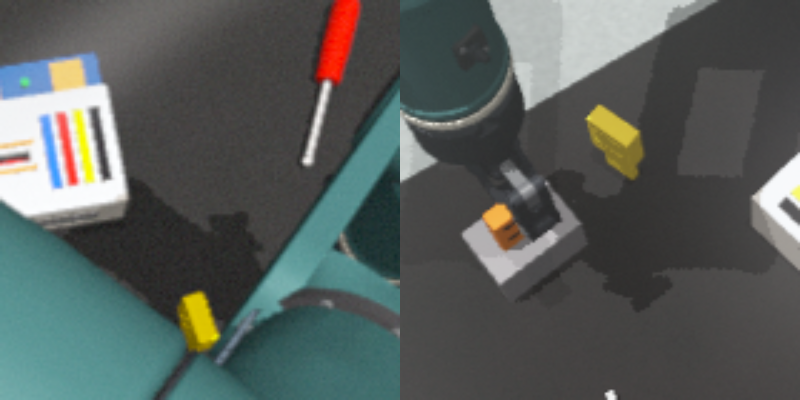

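The grip is lined up over the orange key (right half, (500,225)), with the yellow look-alike at (615,140) clear of the fingers. The unit is docked.

Request:
carry_out --pt "0 0 0.03 0" --pt "0 0 0.06 0" --pt "0 0 0.075 0" --pt "0 0 0.075 0" --pt "0 0 0.075 0"

```text
time: 8.25
position: [488.8, -263.4, 235.9]
tool_rot: [[-0.105, 0.994, 0.001], [0.994, 0.105, -0.001], [-0.001, 0.001, -1.0]]
force: [0.9, 0.3, -0.5]
grip_width: 85.8
grasp_force: 0.0
```

Request:
carry_out --pt "0 0 0 0" --pt "0 0 0 0" --pt "0 0 0 0" --pt "0 0 0 0" --pt "0 0 0 0" --pt "0 0 0 0" --pt "0 0 0 0" --pt "0 0 0 0" --gripper 1 --squeeze 60

```text
time: 9.25
position: [488.3, -263.1, 235.3]
tool_rot: [[-0.105, 0.995, 0.0], [0.995, 0.105, -0.0], [-0.0, 0.0, -1.0]]
force: [-1.1, 1.0, 6.3]
grip_width: 17.5
grasp_force: 58.9
```

Run:
```python
from h import *
done(0,0,.075,0)
```

```text
cmd [ 488.2 -263.   235.     6. ] meas [ 488.3 -263.1  235.3] 6.0 F [-1.1  1.   6.3] t 9.25 w 17.5
```

Run:
```python
from h import *
p=off((618.6,-17.2),11,0,25); print(p); to(*p,330,11)
```

```text
[613.82977512   7.34067959]
[0.2558, 0.1532, -0.095, -0.0872]
```

Request:
carry_out --pt "0 0 -0.01 0" --pt "0 0 -0.03 0" --pt "0 0 -0.06 0" --pt "0 0 -0.095 0" --pt "0 0 -0.095 0"

```text
time: 9.88
position: [489.2, -263.7, 332.9]
tool_rot: [[-0.105, 0.994, 0.005], [0.995, 0.105, -0.004], [-0.004, 0.004, -1.0]]
force: [-0.1, -0.0, -0.6]
grip_width: 17.7
grasp_force: 58.5
```

Run:
```python
from h import *
done(0,0,-.095,0)
for n in("top","scene"):
    c=camera(n); H,S,V=cv2.split(hsv(c)); p=proj(c,[613.8,7.3,70]); u,v=np.round(p).astype(int); r=16 if n=="top" else 20
    m=((S>60)|(V<150)); w=np.zeros(m.shape,bool); w[v-r:v+r,u-r:u+r]=1
    # keep inside +-20 x, +-26 y of the expected slot on plane
    vv,uu=np.nonzero(m&w); P=np.array([onz(c,(a,b),70)[:2] for a,b in zip(uu,vv)])
    t=np.radians(11); d=P-[613.8,7.3]; L=np.c_[d@[np.cos(t),np.sin(t)],d@[-np.sin(t),np.cos(t)]]
    k=(abs(L[:,0])<22)&(abs(L[:,1])<27); q=L[k]; s=q[abs(q[:,0])<8]
    print(n,p,k.sum(),"all min/max",q.min(0).round(1),q.max(0).round(1),"slot",len(s),s.min(0).round(1),s.max(0).round(1))
    cv2.imwrite(f"pics/s_{n}.png",cv2.resize(c["pixels"][v-30:v+30,u-30:u+30],(400,400),interpolation=cv2.INTER_CUBIC)[:,:,::-1])
cv2.imwrite("pics/s.png",np.hstack([cv2.imread("pics/s_top.png"),cv2.imread("pics/s_scene.png")]))
```

```text
cmd [ 488.2 -263.   330.     6. ] meas [ 489.2 -263.7  332.9] 6.01 F [-0.1 -0.  -0.6] t 9.88 w 17.7
top [313.60974002 184.98944921] 82 all min/max [-13.8 -19.9] [14.4 18.9] slot 32 [ -5.  -14.1] [ 2.4 12.6]
scene [371.24458399 295.93165025] 111 all min/max [-13.7 -18.3] [13.1 22.4] slot 49 [ -3.2 -14.7] [ 4.3 12. ]
```

View pics/s.png

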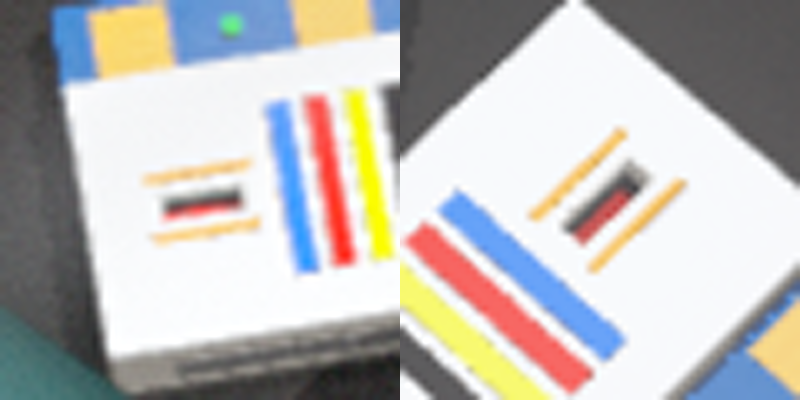

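The slot, framed by the orange bars and centred in both views, matches the predicted (613.8, 7.3) within about 0.5 mm. I'll move over it.

Request:
carry_out --pt "0.02 0.012 0 -0.01" --pt "0.05 0.03 0 -0.02" --pt "0.09 0.054 0 -0.035" --pt "0.13 0.078 0 -0.05" --pt "0.17 0.102 0 -0.065" --pt "0.21 0.126 0 -0.08" --pt "0.235 0.141 0 -0.0872" --pt "0.25 0.15 0 -0.0872" --pt "0.2558 0.1532 0.0 -0.0872" --pt "0.2558 0.1532 0.02 -0.0872" --pt "0.2558 0.1532 0.02 -0.0872" --pt "0.2558 0.1532 0.02 -0.0872"

```text
time: 11.48
position: [613.7, 6.6, 310.2]
tool_rot: [[-0.19, 0.982, -0.0], [0.982, 0.19, -0.0], [-0.0, -0.0, -1.0]]
force: [0.1, 0.6, 0.8]
grip_width: 17.4
grasp_force: 58.5
```

Run:
```python
from h import *
done(.2558,.1532,.02,-.0872)
c=camera("scene"); print([proj(c,[613.8,7.3,z]).round(1).tolist() for z in(70,85,125,175)])
cv2.imwrite("pics/i.png",cv2.resize(c["pixels"][230:330,305:438],(800,600),interpolation=cv2.INTER_CUBIC)[:,:,::-1])
```

```text
cmd [613.8   7.4 310.   11. ] meas [613.7   6.6 310.2] 10.94 F [0.1 0.6 0.8] t 11.47 w 17.4
[[371.2, 295.9], [371.9, 293.0], [373.7, 284.8], [376.2, 273.6]]
```

View pics/i.png

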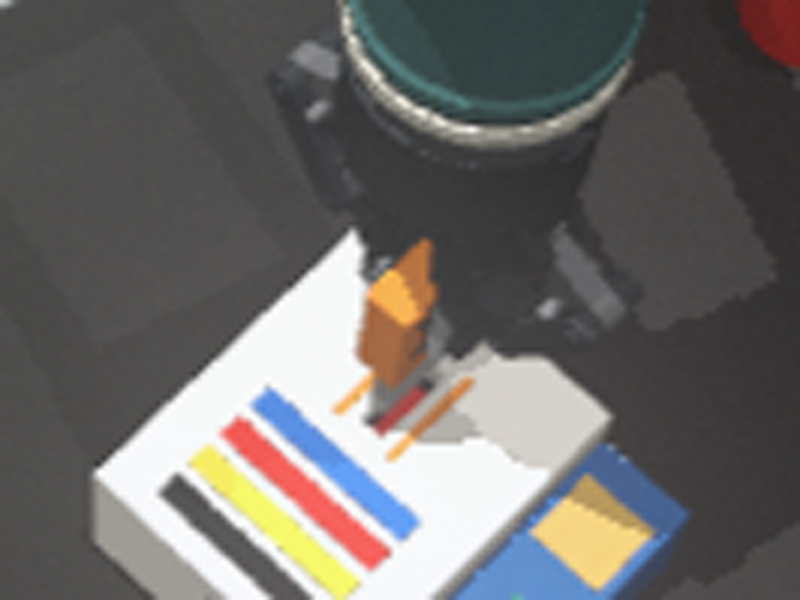

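Run:
```python
from h import *
c=camera("scene")
for l in((-9,-22,40),(9,-22,40),(-9,-22,90),(9,-22,90),(-4,-15,0),(4,-15,0)):
    q=proj(c,[*off((613.8,7.3),11,l[0],l[1]),85+l[2]]); print(l,((q-[305,230])*6.0).round(0))
```

```text
(-9, -22, 40) [347. 354.]
(9, -22, 40) [388. 390.]
(-9, -22, 90) [358. 288.]
(9, -22, 90) [401. 326.]
(-4, -15, 0) [363. 399.]
(4, -15, 0) [380. 415.]
```

Request:
carry_out --pt "0 0 0.006 0" --pt "0 0 0.012 0" --pt "0 0 0.015 0" --pt "0 0 0.017 0" --pt "0 0 0.019 0" --pt "0 0 0.021 0" --pt "0 0 0.023 0" --pt "0 0 0.023 0"

```text
time: 12.58
position: [613.8, 7.4, 286.8]
tool_rot: [[-0.191, 0.982, -0.0], [0.982, 0.191, -0.0], [0.0, -0.0, -1.0]]
force: [0.4, -0.2, -0.3]
grip_width: 17.6
grasp_force: 58.5
```

Run:
```python
from h import *
done(0,0,.023,0); print(np.round(bot.get_obs()["torque"],2))
```

```text
cmd [613.8   7.4 287.   11. ] meas [613.8   7.4 286.8] 11.0 F [ 0.4 -0.2 -0.3] t 12.57 w 17.6
[0.04 0.02 0.01]
```

The tongue is 8 mm into the slot with no contact force. I'll keep going down.

Request:
carry_out --pt "0 0 0.006 0" --pt "0 0 0.012 0" --pt "0 0 0.018 0" --pt "0 0 0.022 0" --pt "0 0 0.025 0" --pt "0 0 0.028 0" --pt "0 0 0.03 0" --pt "0 0 0.031 0" --pt "0 0 0.031 0"

```text
time: 13.7
position: [613.7, 7.4, 256.0]
tool_rot: [[-0.191, 0.982, -0.0], [0.982, 0.191, -0.0], [-0.0, -0.0, -1.0]]
force: [-1.9, 0.1, 4.2]
grip_width: 17.7
grasp_force: 59.0
```

Run:
```python
from h import *
done(0,0,.031,0)
```

```text
cmd [613.8   7.4 256.   11. ] meas [613.7   7.4 256. ] 11.0 F [-1.9  0.1  4.2] t 13.7 w 17.7
```

Request:
carry_out --pt "0 0 0.001 0" --pt "0 0 0.002 0" --pt "0 0 0.003 0" --pt "0 0 0.003 0" --pt "0 0 0.003 0" --pt "0 0 0.003 0"

```text
time: 14.45
position: [613.8, 7.4, 255.2]
tool_rot: [[-0.191, 0.982, 0.001], [0.982, 0.191, -0.0], [-0.0, 0.001, -1.0]]
force: [-7.7, 0.2, 21.4]
grip_width: 17.3
grasp_force: 61.5
```

Request:
carry_out --pt "0 0 0 0" --pt "0 0 0 0" --pt "0 0 0 0" --pt "0 0 0 0"

```text
time: 14.95
position: [613.8, 7.4, 255.2]
tool_rot: [[-0.191, 0.982, 0.001], [0.982, 0.191, -0.0], [-0.0, 0.001, -1.0]]
force: [-8.1, 0.3, 20.3]
grip_width: 17.1
grasp_force: 61.5
```

Run:
```python
from h import *
done(0,0,.003,0)
s=camera("scene"); m=masks(s)
print(rect(s,m["block"],(355,290,425,370),50))
cv2.imwrite("pics/f.png",cv2.resize(s["pixels"][220:370,300:500],(800,600),interpolation=cv2.INTER_CUBIC)[:,:,::-1])
for l in((-55,-70),(55,-70),(55,70)): print(l,((proj(s,[*off((618.5,-16.8),11,*l),70])-[300,220])*4).round())
```

```text
cmd [613.8   7.4 253.   11. ] meas [613.8   7.4 255.2] 11.0 F [-8.1  0.3 20.3] t 14.95 w 17.1
[693.1, -2.4, 38.3, 138.4, 10.9]
(-55, -70) [ 80. 355.]
(55, -70) [239. 504.]
(55, 70) [424. 316.]
```

View pics/f.png

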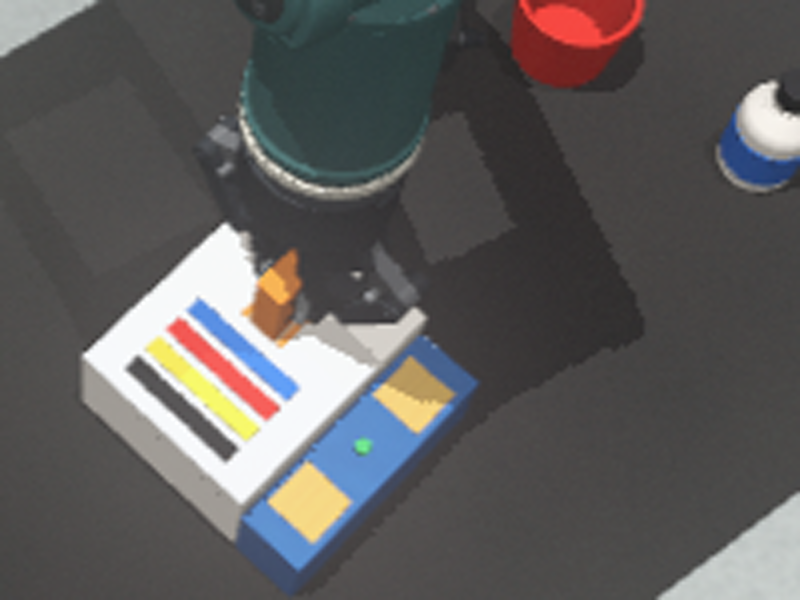

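The handle sits on the top at about (275,320). The unit's corners at (82,355), (239,505) and (425,312) match the docked pose, and the cup and bottle are undisturbed. I'm handing in.

```bash
python3 -c "
from workcell import hand_in; print(hand_in())"
```

```text
the job is handed in; nothing more can be done
None
```

The job is handed in at about 15 s: the unit is docked square against the block and centred to about 0.5 mm, and the key is fully down and still gripped, held with about 20 N; the cup, ink bottle and screwdriver were not touched, and the judge's verdict was not shown.

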